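# Unlatch the blue candle-stock case

## Task

Unlatch the blue case: press the yellow button on its lid so that the black T-handle pops up, then turn that handle clockwise (seen from above) as far as it goes and let go, leaving it up and turned. Do not release the handle of the grey case.

Things in the scene. Friction and masses are not known exactly. Their poses are not given: they have to be found in the camera images.
- blue_button_top (a point): Centre of the top of the yellow push button (24 mm across) on the fixed blue case (200 x 260 mm; the steel plate on its lid, 119 mm above the table, is its highest face). Its top starts at 128 mm and goes straight down up to 8 mm against 3-6 N: press it 6 mm (the catch lets go at about 4) and it springs back when left. z up; x points to the handle's axis, 77 mm away; y along the unturned bar.
- blue_grip (a point): Centre of the blue case's black T-handle bar: 74 mm long (own y), 12 thick (x), 16 high (z), on a vertical stem, its turning axis. Starts sunk in a recess, top level with the plate, centre at 112 mm, held down. Released, it springs up 30 mm in under 0.5 s: centre 141 mm, 14 mm free under it, and a catch keeps it up; pinch its 12 mm from above, at any height.
- blue_turn (a joint): Turn of the blue case's T-handle in rad: 0 locked (as at the start), growing clockwise seen from above to the stop at 1.4 (80 degrees), where the lock inside the lid is open. Turning takes about 0.1 N m; it stays where it is left.
- grey_lift (a joint): Height in m by which the T-handle of the grey case (same make, same yellow button) has popped up: 0 latched, 0.030 released. The two cases stand side by side; either may be on the left.

How it is judged:
By the outcome, as a careful person would: the job done as asked, in the order asked, and still so for the second after the job is handed in, with the robot touching nothing.
It also fails if it takes over 40 s, if anything falls off the work surface, if the arm or the gripper's body presses on something with over 40 N, if the wrist force passes 120 N, or if a joint passes its speed limit or range.

## Robot

A 6-joint arm with a two-finger parallel gripper is mounted at the origin on the work surface. World frame = base frame: x ahead of the robot, y to its left, z up, the work surface at z = 0. Lengths are in mm, angles in degrees, forces in N, time in s.
With the tool pointing down it reaches from about 225 to 725 mm from the base axis. Payload 3.1 kg.
Tool frame: the origin (TCP) lies between the finger pads; the fingertips stand robot.finger_overhang ahead of it and the grasp point (between the pads) lies 3 mm ahead of it (robot.finger_overhang is the distance from the TCP to the fingertips, in mm); x points along the fingers, z is the direction in which the jaws open and shut, and the axes are right-handed (so a half turn about x gives the same grasp; the last joint's range is limited). The gripper opens to 85 mm and grips with 20 to 120 N. Pads are 22 mm wide; open, the fingers measure 114 mm over their backs; the gripper's body (76 mm by 85 mm) begins 54 mm behind the grasp point. The pads swing forward as they close: fully open they stand 13 mm farther back than shut.
Start: joints at [69.626, 2.75, 5.684, 92.934, 0, 82.678], TCP at [118.571, 511.428, 253.312] pointing down, gripper open.
Joint ranges: [-166.93, 166.93], [-56.73, 111.36], [-69.38, 81.34], [-121.58, 131.49], [-85.45, 84.26], [-180, 180]. Speed limits (degrees/s): [159.86, 159.86, 180, 180, 180, 180].

## Interface

Orientations are given as a 3x3 rotation matrix whose columns are the frame's x, y, z axes.
In Python, from station import robot gives the robot as it stands.
- The arm moves only by the shell command python3 -m inch 'ROWS' [FORCE]. ROWS is a JSON object of lists of equal length, an entry for each row: "travel": the shift along the world's x, y, z in cm, a list of three; "delta_rot": the turn, a rotation vector about the world's x, y, z in degrees, a list of three; "jaw": the finger opening in cm, from 0 to 8.54. A call has 1 to 8 rows; each row is the pose to reach, as a shift and turn from the pose commanded when the call began; what a row does not reach only later rows make up. A row lasts 1/8 s, in which the tool goes at most 62.5 mm and 10.7 degrees, less where a joint would pass 70% of its speed; a pose out of reach is approached as far as the arm can. A call with a gripper value outside its range is refused whole. The fingers move at their own pace and stop on an object; FORCE is the grip in N (left out, the last holds). Time passes only in rows, so rows that repeat a pose let the fingers close. It gives the time, the measured TCP pose, the force and the opening at its end, in the units of the state.
- robot.observe(): the state, without advancing time (a new reading comes with each control period).
- robot.grab_frame(name): name is "side" or "top" or "wrist"; returns a dict with "image" (480x640x3 uint8, blue, green, red), "intrinsics" (3x3 intrinsics, pixels), "distortion" ([k1, k2, p1, p2, k3] as OpenCV has them; the pictures are not rectified), "R" (3x3) and "t" (3): a world point X has camera coordinates R X + t; the wrist camera has in their place "tool_from_camera" (4x4, takes a point from camera to tool coordinates, whose origin is the TCP and whose axes are the tool frame's). Camera axes: x right, y down, z forward; pixel columns grow to the right and rows downward; lengths in mm; the calibration is good to about 2 mm. A picture is of the moment at which its call begins: read the wrist's pose just before it. There is no depth.
- robot.hand_in(): hands the job in, once; it reports no verdict.
The state is a dict: "clock": time; "qpos": joint angles; "qd": joint speeds; "tau": joint torques, N m; "ee_pos": TCP position; "tool_rot": TCP orientation; "contact_force": force on the tool from outside, world axes, zero at the start; "wrist_torque": the same for the moment, N m; "grip_width": opening from 0.0 (shut) to 1.0 (fully open).
Only numpy, scipy, OpenCV 4.12 (cv2) and the standard library are available. Lean on these libraries where they do the work, as an engineer would, in place of code of your own. Each camera call takes 0.05 s, during which the arm holds its last target. There are 200 camera calls.

## Working session

There is one attempt and no reset: what is moved stays moved. The work goes in short steps, Python scripts to look and compute and a shell command to move; the robot and the scene stay as the last step left them, time stands still between calls to the robot, and variables do not carry over. Pictures are saved under pics/ and viewed, about 8 in all and at most 12, crops included, and the job is handed in when it is done.

```bash
mkdir -p pics; cat > h.py <<'E'
import numpy as np, cv2
from station import robot
def cam(name):
    s=robot.observe(); f=robot.grab_frame(name)
    if name=='wrist':
        T=np.array(f['tool_from_camera']); Rt=np.array(s['tool_rot']); p=np.array(s['ee_pos'])
        Rwc=Rt@T[:3,:3]; c=Rt@T[:3,3]+p
    else:
        Rwc=np.array(f['R']).T; c=-Rwc@np.array(f['t'])
    return f,Rwc,c
def ray(fc,px,z):
    f,Rwc,c=fc
    u=cv2.undistortPoints(np.array(px,float).reshape(-1,1,2),np.array(f['intrinsics'],float),np.array(f['distortion'],float)).reshape(-1,2)
    d=np.c_[u,np.ones(len(u))]@Rwc.T
    return c+d*((z-c[2])/d[:,2])[:,None]
def blobs(img,lo,hi,amin=40):
    m=cv2.inRange(cv2.cvtColor(img,cv2.COLOR_BGR2HSV),lo,hi)
    n,l,st,ce=cv2.connectedComponentsWithStats(m)
    return [(ce[i],st[i]) for i in range(1,n) if st[i][4]>amin]
E
python3 - <<'E'
from h import *
print(robot.finger_overhang, robot.observe())
ims=[]
for n in('top','wrist'):
    fc=cam(n); im=fc[0]['image']; cv2.imwrite(f'pics/{n}1.png',im)
    print(n,fc[2])
    for c,s in blobs(im,(20,120,100),(35,255,255)): print('yel',c.round(1),s,ray(fc,c,128).round(1))
E
```

```text
22.0 {'clock': 0.0, 'qpos': array([ 6.96272203e+01,  2.79289011e+00,  5.59051338e+00,  9.29332890e+01,
       -9.60317557e-04,  8.26783552e+01]), 'qd': array([ 0.04200974, -0.07869038,  0.0755588 ,  0.11238768,  0.05917947,
        0.01449023]), 'tau': array([-3.82428616e-04, -3.38786459e+01,  3.20013714e+01,  2.02532049e-02,
       -1.97844647e-04,  1.47329775e-06]), 'ee_pos': array([118.36800144, 510.90266587, 252.10750231]), 'tool_rot': array([[-8.08586285e-04, -9.74168804e-01,  2.25819593e-01],
       [-2.22553409e-03,  2.25820860e-01,  9.74166303e-01],
       [-9.99997197e-01,  2.85128311e-04, -2.35064153e-03]]), 'contact_force': array([ 0.2404496 , -0.20919085,  0.82566562]), 'wrist_torque': array([ 0.02515648,  0.0181048 , -0.02526736]), 'grip_width': 0.9997829948888891}
top [492.66552081 -12.04890489 928.32551787]
yel [380.6  23.2] [361   0  48  35 180] [[850.2 -95.6 128. ]]
yel [325.5 260.8] [     0      0    640    480 146104] [[508.8  -7.2 128. ]]
yel [283.3  25.1] [261   3  48  34 186] [[852.4  45.2 128. ]]
yel [330.5  25.8] [311   2  48  34 163] [[849.2 -23.2 128. ]]
yel [93.3 17.7] [ 83  10  21  17 153] [[869.5 319.6 128. ]]
yel [287.   75.7] [262  48  48  40 188] [[778.6  41.7 128. ]]
yel [382.7  73.7] [361  50  49  37 197] [[776.8 -96.8 128. ]]
yel [333.4  75.3] [311  55  49  32 189] [[777.1 -25.6 128. ]]
yel [163.7 280.7] [156 272  17  18 235] [[486.6 225.  128. ]]
yel [463.4 313.7] [455 305  18  18 247] [[ 429.3 -199.9  128. ]]
yel [146.5 344. ] [134 338  26  11  89] [[397.5 250.  128. ]]
yel [398.8 368.2] [393 364  13   9  42] [[ 355.  -106.5  128. ]]
wrist [ 54.15990508 525.81197908 374.00672293]
```

View pics/top1.png

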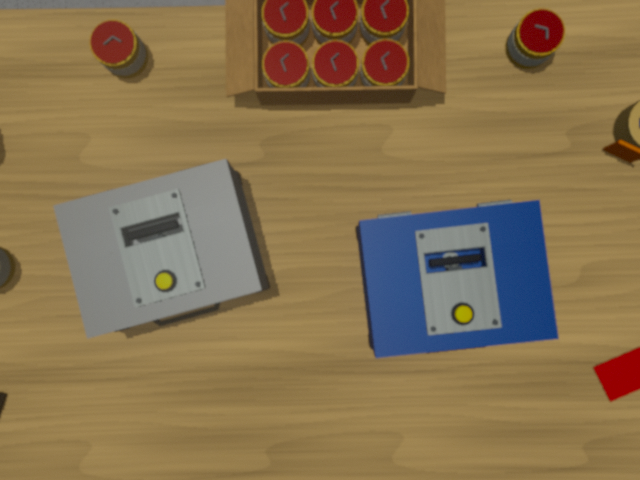

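View pics/wrist1.png

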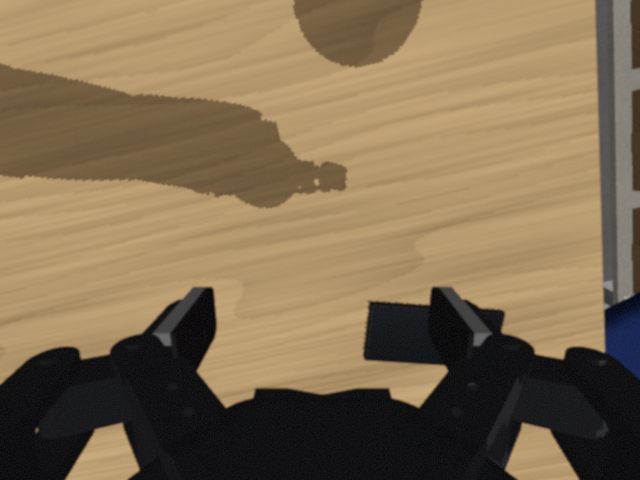

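Top view: the grey case is on the left (button 164,281). The blue case is on the right, with its button at (463,314), bar at about (456,260) and plate screws near (421,236), (483,229), (495,322), (433,329). The wrist view shows only table. Next I'll work out the axes and check the side view for obstacles.

```bash
python3 - <<'E'
from h import *
fc=cam('top')
b=ray(fc,[463.4,313.7],128)[0]
s=ray(fc,[(421,236),(483,229),(495,322),(433,329)],119)
d=(s[0]-s[3]+s[1]-s[2])[:2]; d/=np.linalg.norm(d)
e=(s[0]-s[1]+s[3]-s[2])[:2]; e/=np.linalg.norm(e)
print(b,d,e,'axis',b[:2]+77*d, 'dir deg',np.degrees(np.arctan2(d[1],d[0])),np.degrees(np.arctan2(e[1],e[0])))
print(ray(fc,(456,259.5),120))
f=cam('side');cv2.imwrite('pics/side1.png',f[0]['image']);print(f[2])
E
```

```text
[ 429.25414976 -199.93337772  128.        ] [0.99613285 0.08785978] [-0.08976764  0.99596274] axis [ 505.95637937 -193.16817462] dir deg 5.040493732287685 95.15023963172436
[[ 506.11996608 -194.44205945  120.        ]]
[177.35781245 426.31332368 478.1188588 ]
```

View pics/side1.png

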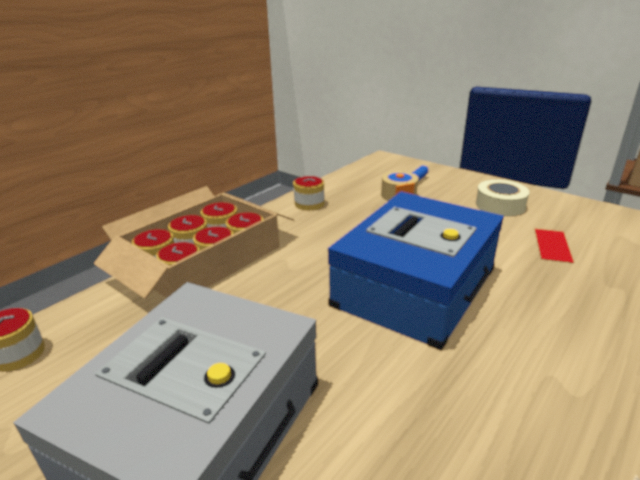

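```bash
python3 -m inch '{"travel":[[2.4,-5.4,0],[4.8,-10.8,0],[7.2,-16.2,0],[9.6,-21.6,0],[12,-27,0],[14.4,-32.4,0],[16.8,-37.8,0],[19.2,-43.2,0]],"delta_rot":[[0,0,-9],[0,0,-18],[0,0,-27],[0,0,-36],[0,0,-45],[0,0,-54],[0,0,-63],[0,0,-72]],"jaw":[0,0,0,0,0,0,0,0]}' 30
python3 -m inch '{"travel":[[2.4,-5.5,0],[4.8,-11,0],[7.2,-16.5,0],[9.6,-22,-1],[11.9,-27.9,-2],[11.9,-27.9,-3],[11.9,-27.9,-3],[11.9,-27.9,-3]],"delta_rot":[[0,0,0],[0,0,0],[0,0,0],[0,0,0],[0,0,0],[0,0,0],[0,0,0],[0,0,0]],"jaw":[0,0,0,0,0,0,0,0]}'
python3 - <<'E'
from h import *
fc=cam('wrist'); im=fc[0]['image']; cv2.imwrite('pics/w2.png',im)
print(robot.observe()['ee_pos'],robot.observe()['qpos'],fc[2])
for c,s in blobs(im,(20,150,100),(35,255,255)): print('yel',c.round(1),s,ray(fc,c,128).round(1))
E
```

```text
clock: 1.2
ee_pos: [311.0, 77.7, 253.4]
tool_rot: [[0.001, -0.081, 0.997], [0.0, 0.997, 0.081], [-1.0, 0.0, 0.002]]
contact_force: [1.4, 1.0, -0.1]
grip_width: 0.002
clock: 2.2
ee_pos: [429.4, -198.5, 223.9]
tool_rot: [[0.001, -0.088, 0.996], [-0.0, 0.996, 0.088], [-1.0, -0.0, 0.001]]
contact_force: [0.3, -0.6, -0.1]
grip_width: 0.001
[ 429.58409668 -198.49030161  224.28164278] [-3.29331808e+01 -5.33244382e+00 -5.56418524e+00  8.96891679e+01
  1.05508651e-02  5.20239120e+01] [ 423.61639856 -132.90970778  345.8138647 ]
yel [322.6 246.7] [304 226  39  38 909] [[ 430.  -200.9  128. ]]
```

View pics/w2.png

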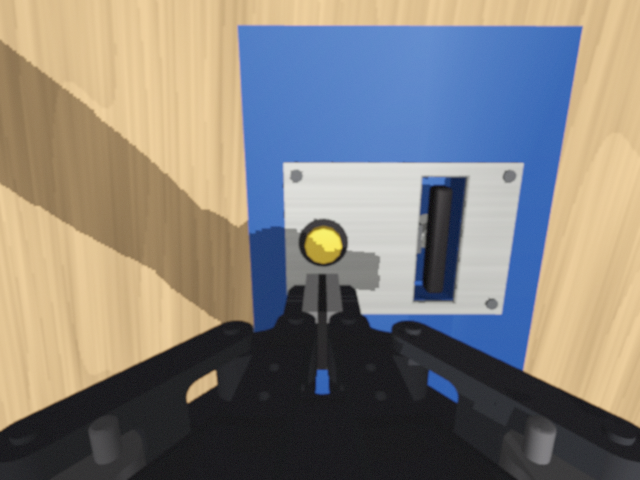

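Wrist view: the fingertips are beside the button (323,247), which measures (430,-201). The bar sits in its recess at about (438,240). Now I'll press.

```bash
python3 -m inch '{"travel":[[0.05,-0.2,-3],[0.05,-0.2,-6],[0.05,-0.2,-7],[0.05,-0.2,-7.4],[0.05,-0.2,-7.7],[0.05,-0.2,-8],[0.05,-0.2,-8],[0.05,-0.2,-8]],"delta_rot":[[0,0,0],[0,0,0],[0,0,0],[0,0,0],[0,0,0],[0,0,0],[0,0,0],[0,0,0]],"jaw":[0,0,0,0,0,0,0,0]}'
python3 - <<'E'
from h import *
fc=cam('wrist'); im=fc[0]['image']; f2=cam('side')[0]['image']
cv2.imwrite('pics/w3.png',np.hstack([cv2.resize(im,(400,300)),cv2.resize(f2[150:350,300:560],(390,300))]))
E
```

```text
clock: 3.25
ee_pos: [430.6, -201.5, 144.7]
tool_rot: [[0.002, -0.087, 0.996], [-0.0, 0.996, 0.087], [-1.0, -0.0, 0.002]]
contact_force: [-2.2, 3.0, 4.4]
grip_width: -0.001
```

View pics/w3.png

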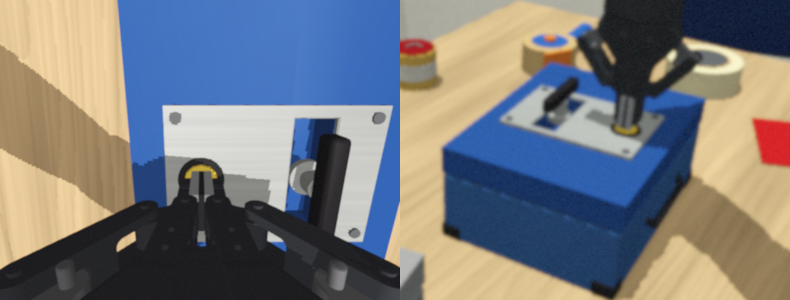

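The handle is up in both views: the stem shows under the bar and the button is depressed. Now retreat, move over the handle and measure it.

```bash
python3 -m inch '{"travel":[[0,0,4],[0,0,8],[0,0,9],[3,0.3,9],[6,0.6,9],[7.6,0.7,9],[7.6,0.7,9],[7.6,0.7,9]],"delta_rot":[[0,0,0],[0,0,0],[0,0,0],[0,0,0],[0,0,0],[0,0,0],[0,0,0],[0,0,0]],"jaw":[0,0,0,3,5,5,5,5]}'
python3 - <<'E'
from h import *
fc=cam('wrist'); im=fc[0]['image']; cv2.imwrite('pics/w4.png',im)
m=(im.max(2)<60).astype(np.uint8); n,l,st,ce=cv2.connectedComponentsWithStats(m)
for i in range(1,n):
    if st[i][4]>300:
        r=cv2.minAreaRect(np.argwhere(l==i)[:,::-1].astype(np.float32)); print(st[i],r)
        print(ray(fc,cv2.boxPoints(r),149).round(1)[:,:2].tolist())
E
```

```text
clock: 4.35
ee_pos: [505.4, -194.6, 232.4]
tool_rot: [[-0.002, -0.086, 0.996], [0.0, 0.996, 0.086], [-1.0, 0.001, -0.002]]
contact_force: [0.4, 0.4, -0.3]
grip_width: 0.585
[ 315  186   20  116 1492] ((324.5, 243.5), (115.0, 19.0), 90.0)
[[498.0, -156.9], [508.9, -155.9], [515.7, -228.2], [503.8, -229.2]]
[191 214  44  44 326] ((215.3667449951172, 233.18435668945312), (45.47942352294922, 34.5531005859375), 57.65255355834961)
[[424.8, -185.3], [442.0, -172.7], [456.9, -195.0], [439.4, -208.4]]
[    0   277   640   203 71164] ((319.5, 378.0), (202.0, 639.0), 90.0)
[[307.6, -229.9], [702.1, -195.9], [752.6, -351.4], [283.4, -392.5]]
```

View pics/w4.png

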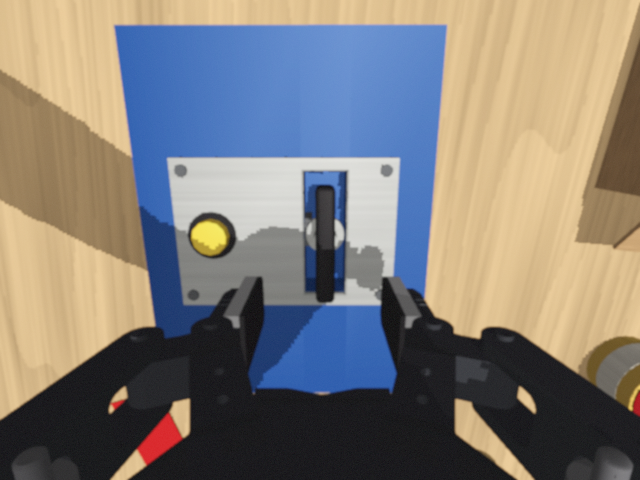

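Wrist view: the bar is upright at (325,243), so its centre is (506.6,-192.6), square to the jaws. Now descend and pinch.

```bash
python3 -m inch '{"travel":[[0.1,0.2,-3],[0.1,0.2,-6],[0.1,0.2,-8],[0.1,0.2,-8.5],[0.1,0.2,-8.5],[0.1,0.2,-8.5],[0.1,0.2,-8.5],[0.1,0.2,-8.5]],"delta_rot":[[0,0,0],[0,0,0],[0,0,0],[0,0,0],[0,0,0],[0,0,0],[0,0,0],[0,0,0]],"jaw":[5,5,5,5,1,1,0.5,0.5]}' 40
python3 -m inch '{"travel":[[0,0,0],[0,0,0]],"delta_rot":[[0,0,0],[0,0,0]],"jaw":[0.5,0.5]}'; python3 -c "
from station import robot;s=robot.observe();print(s['qpos'],s['wrist_torque'])"
```

```text
clock: 5.4
ee_pos: [507.0, -193.1, 149.8]
tool_rot: [[0.001, -0.086, 0.996], [-0.002, 0.996, 0.086], [-1.0, -0.002, 0.0]]
contact_force: [-3.8, -0.8, 4.5]
grip_width: 0.132
clock: 5.65
ee_pos: [507.0, -193.1, 149.5]
tool_rot: [[0.0, -0.086, 0.996], [-0.001, 0.996, 0.086], [-1.0, -0.001, 0.0]]
contact_force: [-3.3, -0.5, 5.6]
grip_width: 0.131
[-2.78943011e+01  5.40197888e+00 -3.33176660e+00  8.12104151e+01
 -6.60819510e-02  5.71708562e+01] [-0.12385612  0.76132707 -0.05428087]
```

```bash
python3 -m inch '{"travel":[[0,0,0],[0,0,0],[0,0,0],[0,0,0],[0,0,0],[0,0,0],[0,0,0],[0,0,0]],"delta_rot":[[0,0,-5],[0,0,-10],[0,0,-15],[0,0,-20],[0,0,-25],[0,0,-30],[0,0,-35],[0,0,-40]],"jaw":[0.5,0.5,0.5,0.5,0.5,0.5,0.5,0.5]}'
python3 -c "
from station import robot;s=robot.observe();print(s['qpos'],s['wrist_torque'])"
```

```text
clock: 6.65
ee_pos: [507.2, -193.2, 149.5]
tool_rot: [[0.001, 0.576, 0.817], [-0.002, 0.817, -0.576], [-1.0, -0.001, 0.002]]
contact_force: [-4.0, -0.5, 4.7]
grip_width: 0.131
[-2.78931459e+01  5.40230260e+00 -3.32681306e+00  8.11899903e+01
 -6.90744211e-02  9.73112361e+01] [-0.16162097  0.65799477  0.07459424]
```

```bash
python3 -m inch '{"travel":[[0,0,0],[0,0,0],[0,0,0],[0,0,0],[0,0,0],[0,0,0],[0,0,0],[0,0,0]],"delta_rot":[[0,0,-6],[0,0,-12],[0,0,-18],[0,0,-24],[0,0,-30],[0,0,-36],[0,0,-40],[0,0,-42]],"jaw":[0.5,0.5,0.5,0.5,0.5,0.5,0.5,0.5]}'
python3 -c "
from station import robot;s=robot.observe();print(s['qpos'],s['wrist_torque'])"
python3 -m inch '{"travel":[[0,0,0],[0,0,0]],"delta_rot":[[0,0,-1],[0,0,-1]],"jaw":[0.5,0.5]}'
python3 -c "
from station import robot;s=robot.observe();print(s['qpos'],s['wrist_torque'])"
```

```text
clock: 7.65
ee_pos: [507.3, -193.3, 149.6]
tool_rot: [[0.001, 0.975, 0.224], [-0.002, 0.224, -0.975], [-1.0, 0.0, 0.002]]
contact_force: [-2.8, -1.0, 5.9]
grip_width: 0.126
[-2.78904945e+01  5.40094291e+00 -3.31766871e+00  8.11777680e+01
 -8.58700626e-02  1.39160368e+02] [-0.26542059  0.7246805   0.6745046 ]
clock: 7.9
ee_pos: [507.3, -193.3, 149.7]
tool_rot: [[0.001, 0.978, 0.21], [-0.002, 0.21, -0.978], [-1.0, 0.0, 0.003]]
contact_force: [-3.4, 0.2, 5.3]
grip_width: 0.132
[-2.78811939e+01  5.39866652e+00 -3.31630897e+00  8.11800321e+01
 -1.01198076e-01  1.40020288e+02] [-0.30595181  0.69814175  0.84141207]
```

The torque rose from 0.07 to 0.84 N m, so the handle is at its stop. Release, rise and look.

```bash
python3 -m inch '{"travel":[[0,0,0],[0,0,0],[0,0,0],[0,0,2],[0,0,5],[0,0,8],[0,0,9],[0,0,9]],"delta_rot":[[0,0,0],[0,0,0],[0,0,0],[0,0,0],[0,0,0],[0,0,0],[0,0,0],[0,0,0]],"jaw":[4,5,5,5,5,5,5,5]}'
python3 - <<'E'
from h import *
fc=cam('wrist'); im=fc[0]['image']
m=(im.max(2)<60).astype(np.uint8); n,l,st,ce=cv2.connectedComponentsWithStats(m)
for i in range(1,n):
    if st[i][4]>300:
        r=cv2.minAreaRect(np.argwhere(l==i)[:,::-1].astype(np.float32)); p=ray(fc,cv2.boxPoints(r),149)[:,:2]
        e=max((p[1]-p[0],p[2]-p[1]),key=np.linalg.norm)
        print(st[i],r,p.mean(0),np.linalg.norm(e),np.degrees(np.arctan2(e[1],e[0])))
f2=cam('side')[0]['image']
cv2.imwrite('pics/w5.png',np.hstack([cv2.resize(im,(400,300)),cv2.resize(f2,(400,300))]))
E
```

```text
clock: 8.9
ee_pos: [507.5, -192.7, 238.5]
tool_rot: [[0.001, 0.978, 0.207], [-0.0, 0.207, -0.978], [-1.0, 0.001, 0.001]]
contact_force: [-0.6, 0.9, -0.2]
grip_width: 0.589
[ 22 159  18  26 352] ((30.565753936767578, 171.1246795654297), (25.490745544433594, 15.755060195922852), 83.9909896850586) [517.53032503 -15.38237803] 14.838616100953491 -173.91172076263408
[ 313  188   21  112 1266] ((322.7644958496094, 243.49220275878906), (111.39300537109375, 18.080415725708008), 88.31531524658203) [ 507.98168526 -193.40019591] 72.44721340631025 -166.08132772366037
[    0   277   640   203 69506] ((319.5, 377.99993896484375), (201.99996948242188, 638.9998779296875), 90.0) [ 406.68538991 -212.46549621] 407.97140661053714 -78.1161815385408
```

View pics/w5.png

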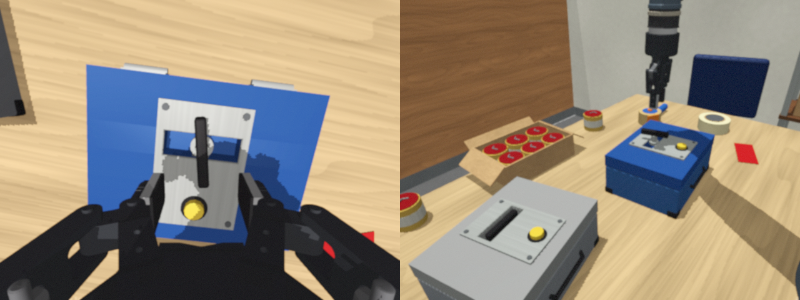

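The bar now points at 13.9° and started at about 95°, so it turned about 81°. It is up and clear of the gripper, and the grey handle is still sunk.

```bash
python3 -c "
from station import robot;print(robot.hand_in())"
```

```text
the job is handed in; nothing more can be done
None
```

The blue case is unlatched and the job was handed in at about 9 s on the robot's clock. I pressed its yellow button with the closed fingertips and the T-handle popped up. I then pinched the bar, turned it clockwise to the stop, let go and moved clear.

- **Turn:** wrist torque rose to about 0.84 N m at the stop. The last wrist picture puts the bar about 81° from its start, against a nominal 80°, which is within measuring error.
- **Handle up:** the last pictures show the blue handle still up and turned. The gripper is about 9 cm above where it gripped, with contact force near zero.
- **Grey case:** its handle is still sunk, and the arm never touched that case.
- **Height at the grip:** the TCP sat about 2 mm higher than planned, but the pinch held. No check failed.

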